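# Sift the rollers out of the saw slugs with the slotted scoop

## Robot

A 7-joint arm with a two-finger parallel gripper is mounted at the origin on the work surface; the furniture and walls round the work are solid. World frame = base frame: x ahead of the robot, y to its left, z up, the work surface at z = 0. Lengths are in m, angles in rad, forces in N, time in s.
With the tool pointing down it reaches from about 0.425 to 0.875 m from the base axis. Payload 8.4 kg.
Tool frame: the origin (TCP) lies midway between the tips of the shut fingers; the grasp point (between the pads) lies 19 mm behind it; z points along the fingers, y is the line along which they close (so a half turn about z gives the same grasp; the last joint's range is limited). The gripper opens to 85 mm and grips with 20 to 120 N. Pads are 22 mm wide; open, the fingers measure 114 mm over their backs; the gripper's body (76 mm by 85 mm) begins 54 mm behind the grasp point. The pads swing forward as they close: fully open they stand 13 mm farther back than shut.
Start: joints at [-1.444, 0.333, 0.04, 1.465, -0.013, 1.343, -0.059], TCP at [0.146, 0.633, 0.231] pointing down, gripper open.
Joint ranges: [-2.58, 2.58], [-0.38, 2.09], [-1.3, 1.39], [0.25, 2.4], [-1.5, 4.64], [0.08, 2.09], [-2.65, 2.65]. Speed limits (rad/s): [2.22, 2.22, 2.79, 2.79, 3.14, 3.14, 3.14].

## Interface

Orientations are given as a rotation vector (axis times angle).
In Python, from station import status, optics, ticket gives the robot as it stands.
- The arm moves only by the shell command python3 -m jog 'ROWS' [FORCE]. ROWS is JSON, a list of rows, each a list of 3 entries, a list of its own where there are three numbers: the closure, from 0 (fully open) to 1 (shut), then the shift along the tool's x, y, z scaled (see below), then the turn, a rotation vector about the tool's x, y, z scaled (see below). A call has 1 to 8 rows; each row is the pose to reach, as a shift and turn from the pose commanded when the call began, along the tool's axes at that moment, turning the shorter way round; what a row does not reach only later rows make up. The controller multiplies each number of a shift by 30 cm and each number of a turn by pi rad. A row lasts 1/8 s, in which the tool goes at most 62.5 mm and 10.7 degrees, less where a joint would pass 70% of its speed; a pose out of reach is approached as far as the arm can. A call with a number of a shift or a turn outside -1 to 1 is refused whole. A call with a gripper value outside its range is refused whole. The fingers move at their own pace and stop on an object; FORCE is the grip in N (left out, the last holds). Time passes only in rows, so rows that repeat a pose let the fingers close. It gives the time, the measured TCP pose, the force, the opening and the grip force at its end, in the units of the state.
- status.state(): the state, without advancing time (a new reading comes with each control period).
- optics.get_image(name): name is "side" or "top"; returns a dict with "color" (400x640x3 uint8, red, green, blue), "mtx" (3x3 intrinsics, pixels), "pose" (4x4, takes a point from camera to world coordinates). Camera axes: x right, y down, z forward; pixel columns grow to the right and rows downward; lengths in m; the calibration is good to about 2 mm. A picture is of the moment at which its call begins. There is no depth.
- ticket.finish_job(): hands the job in; it is judged then, once.
Trained networks look in a picture, given as the dict that the camera call returned (one of the last four; its "shot" number tells which), for a name from the list of things; names that differ only in an ending like _2 or _b are one class to them, and where a whole thing is asked for, a point or a joint stands for the part that bears it (a point fixed in the world has none). Each returns a list of dicts, best first, with "conf" (0 to 1); they miss things now and then, are a little off and sometimes report something else, mostly with a low value. They report only what shows in the picture. A call takes as long as a camera call. They do not tell look-alikes from the thing itself.
- optics.spot_in(picture, query): "uv" ([column, row] in pixels, amid what is visible of it).
- optics.cut_out(picture, query): "mask" (400x640 bool, what is visible of it) and "uv" ([column, row] in pixels, amid what is visible of it).
- optics.place_of(picture, query): "uv" ([column, row] in pixels: a listed point, or the origin of a listed thing).
The state is a dict: "time": time; "q": joint angles; "joint_vel": joint speeds; "effort": joint torques, N m; "position": TCP position; "eef_rot": TCP orientation; "ft_force": force on the tool from outside, world axes, zero at the start; "ft_torque": the same for the moment, N m; "finger_gap": finger opening in m; "gripper_force": force on a finger pad.
Only numpy, scipy, OpenCV 4.12 (cv2) and the standard library are available. Lean on these libraries where they do the work, as an engineer would, in place of code of your own. Each camera call takes 0.05 s, during which the arm holds its last target. There are 200 camera calls.

## Task

Use the slotted scoop to lift both rollers out of the sorting tray together in one scoop, letting every small saw slug drop back through the slots into that tray, and tip the rollers gently, from low down, into the empty grey receiving tray. Then lay the scoop upright on its black mat again. Handle the rollers and slugs only with the scoop, don't ram it into the sorting tray, and leave the other things on the bench alone.

Things in the scene. Friction and masses are not known exactly. Their poses are not given: they have to be found in the camera images.
- scoop_grip (a point): Centre of the grip of the plain steel slotted scoop: a black upright block at its back, 16 mm (x) x 44 mm (y) x 52 mm high, pinched from above across the 16 mm; this point is 95 mm above the scoop's underside, the block reaches from 66 to 118 mm. Scoop axes: x = scooping direction (towards the lip), z up when level. Mass about 0.22 kg; the scoop starts level on the mat.
- scoop_lip (a point): Middle of the scoop's thin front lip (2.5 mm thick, 116 mm wide), on its underside: 122 mm ahead (+x) of and 95 mm below scoop_grip. Scoop axes.
- scoop_in (a point): Middle of the scoop's slotted floor, on top of its wires: 9 mm above the underside, 60 mm behind the lip. Scoop axes; inside, the basket reaches from x = -57 mm (back wall) to the lip at +60 mm and from y = -55 to +55 mm; its front is open.
- scoop: The scoop; origin under the middle of its floor, axes as above. Basket 116 mm wide, 120 mm long, sides and back 38 mm high (sides 19 mm in the front 27 mm). The floor is three 4.6 mm wires along x, raised 5 mm and bent down to the thin front lip, with four slots about 24 mm wide.
- mat_top (a point): Middle of the upper face of the black rubber mat, 160 x 150 x 4 mm, fixed on the bench, where the scoop lies at the start and belongs; mat x is the long side, and the scoop starts pointing about along it.
- tray_floor (a point): Middle of the inner floor of the aluminium sorting tray, 4 mm above the bench; tray 360 (x) x 140 (y) x 42 mm high (80 mm at the sloping +x end), fixed, walls and floor 4 mm. The floor is flat from x = -176 mm (upright end) to +124 mm, where a slope rises to the +x end wall; y from -66 to +66 mm. At the start nothing lies at x below -32 mm.
- slope_foot (a point): Middle of the line where the sorting tray's floor meets its sloping end: 124 mm along +x from tray_floor. Tray axes; the slope rises 48 degrees towards +x to 58 mm above the floor.
- good_bin_floor (a point): Middle of the inner floor of the empty grey receiving tray, a square open box, 170 x 170 mm and 45 mm high outside, walls and floor 4 mm, fixed to the bench.
- roller_0: One of two aluminium rollers (good parts), plain cylinders 38 mm in diameter and 64 mm long, 0.11 kg; its axis is its own y, its origin its centre. They start lying in the sorting tray across it (axis along tray y within about 8 degrees), roller_0 nearer the middle, roller_1 near the slope.
- roller_1: The second roller, the same as roller_0.
- slug_0: Centre of one of five steel saw slugs (undersized offcuts), discs 18 mm in diameter and 14 mm high, 20 g; they start standing in the sorting tray beside and between the rollers.
- slug_1: Centre of one of five steel saw slugs (undersized offcuts), discs 18 mm in diameter and 14 mm high, 20 g; they start standing in the sorting tray beside and between the rollers.
- slug_2: Centre of one of five steel saw slugs (undersized offcuts), discs 18 mm in diameter and 14 mm high, 20 g; they start standing in the sorting tray beside and between the rollers.
- slug_3: Centre of one of five steel saw slugs (undersized offcuts), discs 18 mm in diameter and 14 mm high, 20 g; they start standing in the sorting tray beside and between the rollers.
- slug_4: Centre of one of five steel saw slugs (undersized offcuts), discs 18 mm in diameter and 14 mm high, 20 g; they start standing in the sorting tray beside and between the rollers.
- wrench: Open-ended spanner lying flat on the bench, 150 mm long, 5 mm thick; a bystander to be left alone. Origin at the centre of its underside.
- grease_tin: Flat round grease tin, 54 mm across, 24 mm high; a bystander to be left alone. Origin at the centre of its underside.
- tape_roll: Roll of film tape lying flat, 73 mm across, 25 mm high; a bystander to be left alone. Origin at the centre of its underside.
- adapter: Black plug-in power adapter block, 36 x 97 x 28 mm; a bystander to be left alone. Origin at the centre of its underside.
- seal_block: Aluminium seal block, 40 x 85 x 36 mm; a bystander to be left alone. Origin at the centre of its underside.
- tray: The sorting tray; origin under its middle, on the bench.
Not all that is in view belongs to the job. Leave any green or yellow look-alike of the roller_1 alone.

How it is judged:
By the outcome, as a careful person would: the job done as asked, in the order asked, and still so for the second after the job is handed in, with the robot touching nothing.
It also fails if it takes over 61 s, if anything falls off the work surface, if the arm or the gripper's body presses on something with over 40 N, if the wrist force passes 120 N, or if a joint passes its speed limit or range.

## Working session

There is one attempt and no reset: what is moved stays moved. The work goes in short steps, Python scripts to look and compute and a shell command to move; the robot and the scene stay as the last step left them, time stands still between calls to the robot, and variables do not carry over. Pictures are saved under pics/ and viewed, at most 10 in all, crops included, and the job is handed in when it is done.

```bash
ls; mkdir -p pics
cat > h.py <<'E'
import numpy as np, cv2
from station import status, optics, ticket
from scipy.spatial.transform import Rotation as R
def ray(im,uv):
    K=np.array(im["mtx"]);P=np.array(im["pose"])
    d=P[:3,:3]@np.linalg.solve(K,[uv[0],uv[1],1.]);return P[:3,3],d
def onz(im,uv,z):
    o,d=ray(im,uv);return o+d*(z-o[2])/d[2]
def px(im,p):
    K=np.array(im["mtx"]);P=np.array(im["pose"]);c=P[:3,:3].T@(np.array(p)-P[:3,3]);u=K@c;return u[:2]/u[2]
def tri(a,ua,b,ub):
    A=np.zeros((3,3));v=np.zeros(3);
    for im,u in((a,ua),(b,ub)):
        o,d=ray(im,u);d=d/np.linalg.norm(d);M=np.eye(3)-np.outer(d,d);A+=M;v+=M@o
    return np.linalg.solve(A,v)
def save(im,n): cv2.imwrite("pics/"+n+".png",cv2.cvtColor(im["color"],cv2.COLOR_RGB2BGR))
E
python3 - <<'E'
from h import *
np.set_printoptions(precision=4,suppress=True)
s=status.state();print(s)
a=optics.get_image("top");b=optics.get_image("side");save(a,"t0");save(b,"s0")
for im in(a,b):
    print(im["pose"],im["mtx"])
Z={"scoop_grip":.099,"scoop_lip":.004,"scoop_in":.013,"scoop":.004,"mat_top":.004,"tray_floor":.004,"slope_foot":.004,"good_bin_floor":.004,"roller_0":.023,"roller_1":.023,"slug_0":.011,"tray":0,"wrench":0,"grease_tin":0,"tape_roll":0,"adapter":0,"seal_block":0}
for n,z in Z.items():
    for k,im in(("t",a),("s",b)):
        print(n,k,[(np.round(r["uv"]),round(r["conf"],2),onz(im,r["uv"],z)[:2]) for r in optics.place_of(im,n)])
E
```

```text
pics
{'time': 0.0, 'q': array([-1.4442,  0.3339,  0.0399,  1.4663, -0.0134,  1.3433, -0.0585]), 'joint_vel': array([-0.0013, -0.0008, -0.0013,  0.0002,  0.0012,  0.0016,  0.    ]), 'effort': array([ -0.0013, -65.8553,   1.3646, -40.5566,   0.0167,   0.0126,
         0.    ]), 'position': array([0.1455, 0.6331, 0.2304]), 'eef_rot': array([-0.354 , -3.1215,  0.0025]), 'ft_force': array([0.9379, 0.2118, 0.5016]), 'ft_torque': array([-0.0294,  0.0082, -0.0313]), 'gripper_force': 0.0, 'finger_gap': 0.0851986409527073}
[[ 0.1107 -0.9719  0.2077  0.1782]
 [-0.9939 -0.109   0.0193 -0.0411]
 [ 0.0039 -0.2086 -0.978   1.5923]
 [ 0.      0.      0.      1.    ]] [[431.4029   0.     316.4482]
 [  0.     431.4029 198.8828]
 [  0.       0.       1.    ]]
[[-0.6228 -0.5101  0.5932 -0.4252]
 [-0.7822  0.3892 -0.4865  0.7622]
 [ 0.0173 -0.767  -0.6414  1.1167]
 [ 0.      0.      0.      1.    ]] [[422.0672   0.     314.2042]
 [  0.     422.0672 203.9636]
 [  0.       0.       1.    ]]
scoop_grip t [(array([378., 192.]), 0.65, array([ 0.5443, -0.2272]))]
scoop_grip s [(array([349., 177.]), 0.89, array
[... 3543 characters left out ...]
4, array([ 0.5879, -0.5308])), (array([407., 201.]), 0.24, array([ 0.5459, -0.3501]))]
wrench s [(array([336., 201.]), 0.67, array([ 0.5676, -0.1712]))]
grease_tin t [(array([279., 183.]), 0.57, array([0.5628, 0.1404])), (array([305., 139.]), 0.54, array([0.7462, 0.0619]))]
grease_tin s []
tape_roll t [(array([334., 139.]), 0.79, array([ 0.7592, -0.0497]))]
tape_roll s []
adapter t [(array([456., 224.]), 0.73, array([ 0.4808, -0.5359]))]
adapter s [(array([282., 231.]), 0.46, array([0.5562, 0.1116]))]
seal_block t [(array([352., 160.]), 0.79, array([ 0.6819, -0.1273]))]
seal_block s [(array([280., 218.]), 0.65, array([0.622 , 0.0778])), (array([308., 191.]), 0.43, array([ 0.6887, -0.1166]))]
```

Run:
```python
import cv2
a=cv2.imread("pics/t0.png")[140:260,220:440];b=cv2.imread("pics/s0.png")[140:280,220:410]
cv2.imwrite("pics/c0.png",cv2.resize(a,(800,436),interpolation=2))
cv2.imwrite("pics/c1.png",cv2.resize(b,(800,589),interpolation=2))
```

```text
(no output)
```

View pics/c0.png

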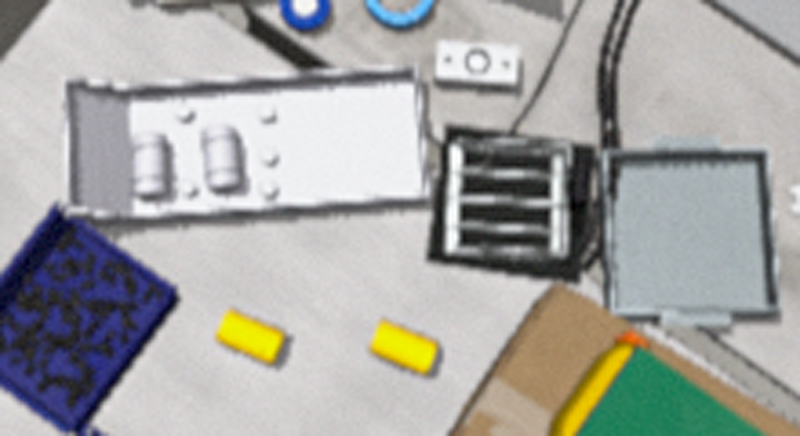

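View pics/c1.png

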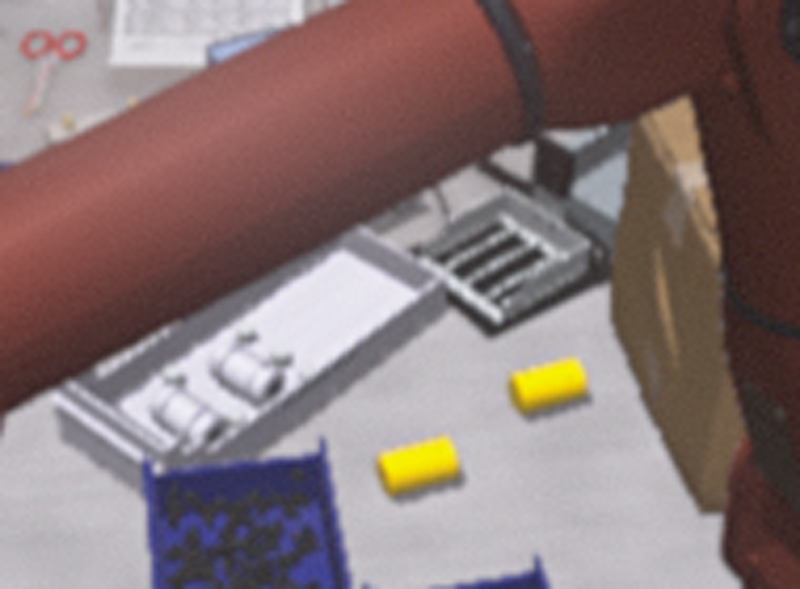

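The picture shows the sorting tray left (slope at its left, world +y), the scoop on its mat at px (361,194) with the grip on its right, and the grey bin at (409,204). The rollers are at (261,185) and (281,184); the yellow ones are look-alikes. Next I fit known outlines to the masks.

```bash
cat > fit.py <<'E'
from h import *
from scipy.optimize import minimize
def hull_mask(im,pts):
    u=np.array([px(im,p) for p in pts]).astype(np.float32);h=cv2.convexHull(u)[:,0]
    m=np.zeros((1600,2560),np.uint8);cv2.fillConvexPoly(m,np.round((h*4+1.5)*16).astype(np.int32),1,shift=4)
    return cv2.resize(m.astype(np.float32),(640,400),interpolation=cv2.INTER_AREA)
def box(x0,x1,y0,y1,z0,z1): return [(x,y,z) for x in(x0,x1) for y in(y0,y1) for z in(z0,z1)]
def fit(ims,masks,local,g):
    L=np.array(local)
    def place(p):
        c,s=np.cos(p[2]),np.sin(p[2]);return np.c_[p[0]+c*L[:,0]-s*L[:,1],p[1]+s*L[:,0]+c*L[:,1],L[:,2]]
    def f(p):
        t=0
        for im,m in zip(ims,masks):
            h=hull_mask(im,place(p));t+=1-np.minimum(h,m).sum()/np.maximum(h,m).sum()
        return t
    g=np.array(g,float);S=np.vstack([g,g+[.012,0,0],g+[0,.012,0],g+[0,0,.06]])
    r=minimize(f,g,method="Nelder-Mead",options=dict(initial_simplex=S,xatol=1e-4,fatol=1e-5));return r.x,r.fun
TRAY=box(-.18,.18,-.07,.07,0,.042)+[(.18,y,.08) for y in(-.07,.07)]
BIN=box(-.085,.085,-.085,.085,0,.045)
MAT=box(-.08,.08,-.075,.075,0,.004)
SCOOP=box(-.06,.06,-.058,.058,.004,.023)+box(-.06,.033,-.058,.058,.004,.042)+box(-.07,-.054,-.022,.022,.07,.122)
E
python3 - <<'E'
from fit import *
np.set_printoptions(precision=4,suppress=True)
a=optics.get_image("top");b=optics.get_image("side")
for n,L,g in(("tray",TRAY,(.57,.092,1.6)),("good_bin_floor",BIN,(.535,-.353,1.57)),("mat_top",MAT,(.556,-.175,1.57)),("scoop",SCOOP,(.555,-.17,1.6))):
  for k,im in(("t",a),("s",b)):
    for r in optics.cut_out(im,n)[:2]:
        m=r["mask"].astype(np.float32)
        print(n,k,round(r["conf"],2),m.sum(),*fit([im],[m],L,g))
# carton corner top
print("carton",tri(a,(372.6,218),b,(371,170)), [onz(a,(372.6,218),z)[:2] for z in(.1,.2,.3)])
for q in((283,185),(261,185.)): print(onz(a,q,.023))
E
```

```text
tray t 0.82 3566.0 [0.5724 0.1046 1.7559] 0.13134652376174927
tray s 0.68 2269.0 [0.5741 0.1019 1.7729] 0.3344106674194336
good_bin_floor t 0.77 2346.0 [ 0.5322 -0.3516  1.7013] 0.07375097274780273
good_bin_floor s 0.65 634.0 [ 0.5679 -0.206   1.3905] 0.6190381050109863
good_bin_floor s 0.51 319.0 [ 0.604  -0.3553  1.641 ] 0.7638644576072693
mat_top t 0.75 948.0 [ 0.549 -0.173  1.533] 0.4390879273414612
mat_top t 0.56 285.0 [ 0.556 -0.175  1.57 ] 1.0
mat_top s 0.56 325.0 [ 0.5497 -0.1737  1.5906] 0.6553072929382324
mat_top s 0.53 2308.0 [ 0.598  -0.0046  0.032 ] 0.5894978046417236
scoop t 0.89 634.0 [ 0.5469 -0.1664  1.6082] 0.5188117027282715
scoop s 0.56 603.0 [ 0.5467 -0.167   1.6435] 0.476456880569458
carton [ 0.426  -0.2006  0.2244] [array([ 0.4489, -0.2148]), array([ 0.4308, -0.2031]), array([ 0.4126, -0.1915])]
[0.5503 0.1203 0.023 ]
[0.5411 0.2021 0.023 ]
```

Run:
```python
from h import *
np.set_printoptions(precision=4,suppress=True)
a=optics.get_image("top")
P=lambda c,z:onz(a,(c[0]/3.636+220-.36,c[1]/3.636+140-.36),z)
T=[P((432,200),.042),P((420,68),.042),P((68,215),.08),P((68,80),.08)]
print("tray",np.array(T)); B=np.array([P(c,.045) for c in((605,150),(765,150),(778,318),(608,312))]);print("bin",B,B.mean(0))
M=np.array([P(c,.004) for c in((445,125),(600,140),(585,280),(428,258))]);print("mat",M,M.mean(0))
def ov(crop,sc,items,name):
    x0,y0,x1,y1=crop;im=cv2.cvtColor(a["color"],cv2.COLOR_RGB2BGR)[y0:y1,x0:x1]
    im=cv2.resize(im,None,fx=sc,fy=sc,interpolation=cv2.INTER_CUBIC)
    for p,poly,z,col in items:
        c,s=np.cos(p[2]),np.sin(p[2])
        u=[((px(a,(p[0]+c*x-s*y,p[1]+s*x+c*y,z))-[x0,y0]+.5)*sc) for x,y in poly]
        cv2.polylines(im,[np.round(u).astype(int)],True,col,1)
    cv2.imwrite("pics/"+name+".png",im)
r=lambda x0,x1,y0,y1:[(x0,y0),(x1,y0),(x1,y1),(x0,y1)]
t=(.573,.1046,1.70);m=(.549,-.173,1.58);s=(.547,-.167,1.6);bn=(.532,-.3516,1.65)
ov((230,150,430,250),4,[(t,r(-.18,.18,-.07,.07),.042,(0,0,255)),(t,r(-.176,.124,-.066,.066),.004,(0,200,0)),(m,r(-.08,.08,-.075,.075),.004,(0,255,0)),(s,r(-.06,.06,-.058,.058),.01,(0,0,255)),(s,r(-.07,-.054,-.022,.022),.122,(255,0,255)),(bn,r(-.085,.085,-.085,.085),.045,(0,0,255)),(bn,r(-.081,.081,-.081,.081),.004,(0,255,0))],"o1")
```

```text
tray [[ 0.5323 -0.0892  0.042 ]
 [ 0.6697 -0.0629  0.042 ]
 [ 0.4685  0.2669  0.08  ]
 [ 0.6056  0.2874  0.08  ]]
bin [[ 0.6031 -0.259   0.045 ]
 [ 0.6213 -0.4211  0.045 ]
 [ 0.4502 -0.4436  0.045 ]
 [ 0.4374 -0.2748  0.045 ]] [ 0.528  -0.3496  0.045 ]
mat [[ 0.6226 -0.0959  0.004 ]
 [ 0.6246 -0.2587  0.004 ]
 [ 0.4747 -0.255   0.004 ]
 [ 0.4796 -0.0924  0.004 ]] [ 0.5504 -0.1755  0.004 ]
```

View pics/o1.png

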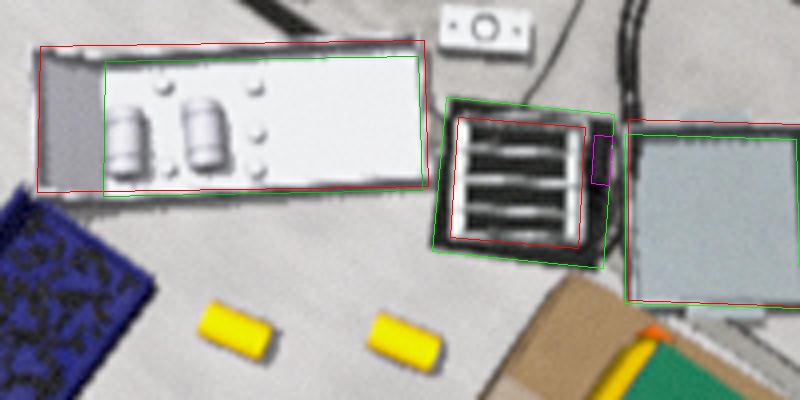

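```bash
cat > go.py <<'E'
from h import *
def tool_rot(yaw,pitch=0):  # pitch>0: lip up
    sx=np.array([np.cos(yaw)*np.cos(pitch),np.sin(yaw)*np.cos(pitch),np.sin(pitch)])
    sy=np.array([-np.sin(yaw),np.cos(yaw),0]);return np.c_[sy,sx,np.cross(sy,sx)]
def show(name,p,Rm,st=None):
    s=st or status.state();R0=R.from_rotvec(s["eef_rot"]).as_matrix()
    d=R0.T@(np.array(p)-s["position"]);w=R.from_matrix(R0.T@Rm).as_rotvec()
    print(name,"shift",np.round(d/.3,4).tolist(),"turn",np.round(w/np.pi,4).tolist(),"rows",round(max(np.linalg.norm(d)/.0625,np.degrees(np.linalg.norm(w))/10.7),1))
def lipgoal(name,lip,yaw,pitch=0,off=(0,.122,.076)):
    # off: lip in tool axes relative to TCP (x,y,z)
    Rm=tool_rot(yaw,pitch);show(name,np.array(lip)-Rm@np.array(off),Rm)
E
python3 - <<'E'
from go import *
show("via",(.5,.2,.26),tool_rot(1.6));show("above",(.549,-.229,.18),tool_rot(1.6))
E
```

```text
via shift [-1.475, -1.1436, -0.0956] turn [-0.0, 0.0, -0.0812] rows 9.0
above shift [-1.9544, -2.5007, 0.1711] turn [-0.0, 0.0, -0.0812] rows 15.3
```

```bash
python3 -m jog '[[0,[-0.74,-0.57,-0.05],[0,0,-0.04]],[0,[-0.74,-0.57,-0.05],[0,0,-0.04]],[0,[-0.74,-0.57,-0.05],[0,0,-0.0812]],[0,[-0.74,-0.57,-0.05],[0,0,-0.0812]],[0,[-1,-0.9,-0.06],[0,0,-0.0812]],[0,[-1,-1,-0.06],[0,0,-0.0812]]]' 60
python3 - <<'E'
from go import *
show("via",(.54,.1,.24),tool_rot(1.6));show("above",(.549,-.229,.18),tool_rot(1.6))
E
```

```text
time: 3.1
position: [0.3545, 0.3243, 0.2482]
eef_rot: [-0.044, 3.141, 0.001]
ft_force: [0.7, 0.8, 0.8]
finger_gap: 0.0854
gripper_force: 0.0
via shift [-0.5968, -0.7647, 0.0274] turn [0.0001, 0.0002, -0.0003] rows 4.7
above shift [-0.5957, -1.8619, 0.227] turn [0.0001, 0.0002, -0.0003] rows 9.4
```

```bash
python3 -m jog '[[0,[-0.5,-0.4,0.03],[0,0,0]],[0,[-0.6,-0.76,0.03],[0,0,0]],[0,[-0.6,-0.76,0.03],[0,0,0]],[0,[-0.6,-0.98,0.03],[0,0,0]],[0,[-0.6,-1,0.03],[0,0,0]],[0,[-0.6,-1,0.03],[0,0,0]]]'
python3 - <<'E'
from go import *
show("above",(.549,-.229,.18),tool_rot(1.6))
E
```

```text
time: 3.85
position: [0.5427, 0.0286, 0.2394]
eef_rot: [-0.042, 3.14, -0.0]
ft_force: [-0.2, 0.7, -0.0]
finger_gap: 0.0851
gripper_force: 0.0
above shift [0.0021, -0.8587, 0.1981] turn [-0.0, 0.0003, -0.0007] rows 4.2
```

Go above the grip, then take one close look.

```bash
python3 -m jog '[[0,[0,-0.4,0.1],[0,0,0]],[0,[0,-0.86,0.2],[0,0,0]],[0,[0,-0.86,0.2],[0,0,0]],[0,[0,-0.86,0.2],[0,0,0]],[0,[0,-0.86,0.2],[0,0,0]],[0,[0,-0.86,0.2],[0,0,0]]]'
python3 - <<'E'
from go import *
np.set_printoptions(precision=4,suppress=True)
b=optics.get_image("side");a=optics.get_image("top")
for n,z in(("scoop_grip",.099),("scoop_lip",.004),("scoop_in",.013)):
    print(n,[(r["uv"],round(r["conf"],2),onz(b,r["uv"],z)[:2]) for r in optics.place_of(b,n)[:2]])
c=b["color"][130:260,270:420];cv2.imwrite("pics/c2.png",cv2.cvtColor(cv2.resize(c,(690,598),interpolation=2),cv2.COLOR_RGB2BGR))
print(px(b,status.state()["position"]))
E
```

```text
time: 4.6
position: [0.5492, -0.2269, 0.1788]
eef_rot: [0.043, -3.141, 0.0]
ft_force: [0.1, 0.1, 0.0]
finger_gap: 0.0852
gripper_force: 0.0
scoop_grip [([352.2, 180.6], 0.8, array([ 0.538 , -0.2233]))]
scoop_lip [([327.0, 211.1], 0.66, array([ 0.5375, -0.0949]))]
scoop_in [([335.6, 202.6], 0.78, array([ 0.5492, -0.1502]))]
[351.809  162.6255]
```

View pics/c2.png

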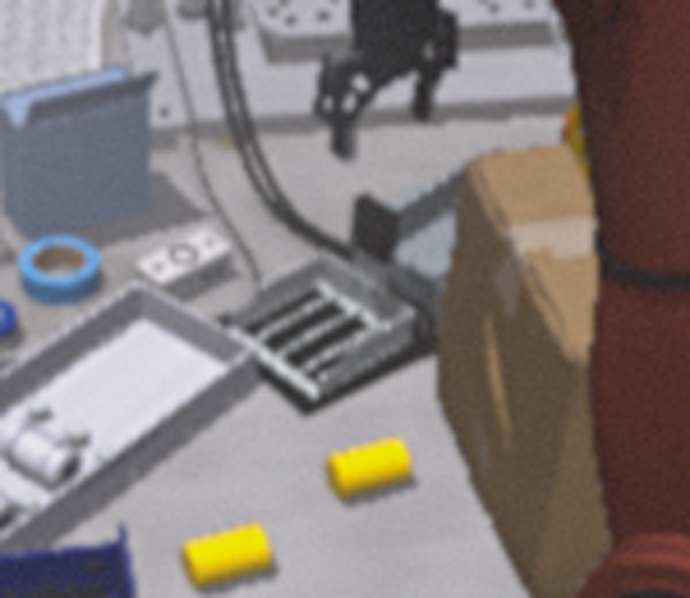

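```bash
python3 -m jog '[[0,[0.01,0,0.2],[0,0,0]],[0,[0.01,0,0.329],[0,0,0]],[0,[0.01,0,0.329],[0,0,0]],[1,[0.01,0,0.329],[0,0,0]],[1,[0.01,0,0.329],[0,0,0]],[1,[0.01,0,0.329],[0,0,0]],[1,[0.01,0,0.329],[0,0,0]]]' 100
python3 - <<'E'
from h import *
b=optics.get_image("side");print(b["mtx"][0][0],[onz(b,(270+u/4.6-.4,130+v/4.6-.4),.006)[:2] for u,v in((232,325),(316,395))])
E
```

```text
time: 5.72
position: [0.5471, -0.2266, 0.0813]
eef_rot: [-0.046, 3.14, -0.001]
ft_force: [1.6, -0.9, 2.4]
finger_gap: 0.0145
gripper_force: 97.2
422.06716707704356 [array([ 0.60617156, -0.11447727]), array([ 0.48806939, -0.11208211])]
```

Run:
```python
from go import *
T=np.array([.571,.103]);u=np.array([np.cos(1.745),np.sin(1.745)])
L=T-.044*u
lipgoal("up",(.547,-.1046,.11),1.6)
lipgoal("hover",(*L,.085),1.745)
```

```text
up shift [-0.0117, -0.0003, -0.3489] turn [-0.0001, 0.0005, -0.0] rows 1.7
hover shift [-0.1917, 0.5483, -0.2655] turn [-0.0002, 0.0005, -0.0462] rows 3.1
```

```bash
python3 -m jog '[[1,[0,0,-0.15],[0,0,0]],[1,[0,0,-0.3],[0,0,0]],[1,[-0.05,0.15,-0.34],[0,0,-0.02]],[1,[-0.15,0.35,-0.3],[0,0,-0.046]],[1,[-0.192,0.5,-0.267],[0,0,-0.046]],[1,[-0.192,0.548,-0.267],[0,0,-0.046]],[1,[-0.192,0.548,-0.267],[0,0,-0.046]],[1,[-0.192,0.548,-0.267],[0,0,-0.046]]]' 100
python3 - <<'E'
from go import *
np.set_printoptions(precision=4,suppress=True)
a=optics.get_image("top");b=optics.get_image("side");s=status.state()
Rm=R.from_rotvec(s["eef_rot"]).as_matrix()
P=lambda x,y,z:s["position"]+Rm@np.array([y,.060+x+.002-.0,-(z-.077)])  # scoop local -> world
out=[]
for im,cr,sc in((a,(235,140,385,240),4),(b,(225,150,375,260),4)):
    x0,y0,x1,y1=cr;c=cv2.resize(cv2.cvtColor(im["color"],cv2.COLOR_RGB2BGR)[y0:y1,x0:x1],None,fx=sc,fy=sc,interpolation=2)
    def poly(pts,col):cv2.polylines(c,[np.round([(px(im,p)-[x0,y0]+.5)*sc for p in pts]).astype(int)],True,col,1)
    poly([P(-.06,-.058,.038),P(.033,-.058,.038),P(.033,.058,.038),P(-.06,.058,.038)],(0,0,255))
    poly([P(-.06,-.058,0),P(.06,-.058,0),P(.06,.058,0),P(-.06,.058,0)],(0,255,0))
    t=(.571,.103,1.745);cc,ss=np.cos(t[2]),np.sin(t[2])
    W=lambda x,y,z:(t[0]+cc*x-ss*y,t[1]+ss*x+cc*y,z)
    poly([W(-.18,-.07,.042),W(.138,-.07,.042),W(.138,.07,.042),W(-.18,.07,.042)],(255,0,0))
    poly([W(-.176,-.066,.004),W(.124,-.066,.004),W(.124,.066,.004),W(-.176,.066,.004)],(255,0,255))
    cv2.imwrite("pics/%s.png"%("v1" if im is a else "v2"),c)
E
```

```text
time: 6.78
position: [0.599, -0.0625, 0.1608]
eef_rot: [-0.269, 3.13, -0.001]
ft_force: [0.0, 0.1, -1.5]
finger_gap: 0.0148
gripper_force: 98.0
```

View pics/v1.png

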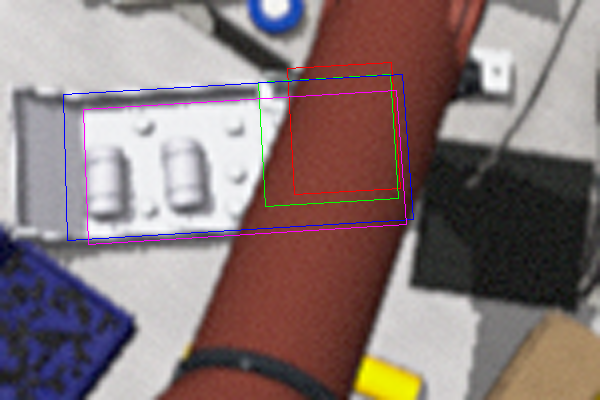

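View pics/v2.png

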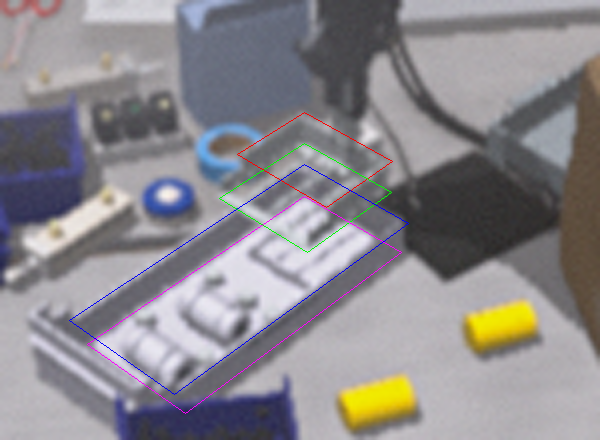

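Top view: arm hides the scoop; slope at left, rollers at (105,180) and (185,172). Side view: the scoop model outline sits on the real scoop. I check the tray's side walls by edge profiles in the first pictures.

Run:
```python
from h import *
np.set_printoptions(linewidth=220,suppress=True)
a=optics.get_image("top");b=optics.get_image("side")
t=(.571,.103,1.745);cc,ss=np.cos(t[2]),np.sin(t[2])
W=lambda x,y,z:(t[0]+cc*x-ss*y,t[1]+ss*x+cc*y,z)
A=cv2.imread("pics/t0.png",0).astype(np.float32);B=cv2.cvtColor(b["color"],cv2.COLOR_RGB2GRAY).astype(np.float32)
def prof(I,im,xs,ys,z):
    o=[]
    for y in ys:
        u=np.array([px(im,W(x,y,z)) for x in xs],np.float32);o.append(cv2.remap(I,u[:,0],u[:,1],1).mean())
    return np.round(o).astype(int)
lo=np.arange(-.084,-.045,.003);hi=np.arange(.045,.088,.003)
print((lo*1000).round(),(hi*1000).round())
for n,I,im in(("top",A,a),("side",B,b)):
  for w in(np.linspace(-.15,-.06,30),np.linspace(.03,.11,30)):
    print(n,w[0],"lo",prof(I,im,w,lo,.042),"hi",prof(I,im,w,hi,.042))
ex=np.arange(-.192,-.155,.003);print((ex*1000).round())
for n,I,im in(("top",A,a),("side",B,b)):
    print(n,[int(np.mean([cv2.remap(I,*[np.array([v],np.float32) for v in px(im,W(x,y,.042))],1)[0,0] for y in np.linspace(-.05,.05,25)])) for x in ex])
```

```text
[-84. -81. -78. -75. -72. -69. -66. -63. -60. -57. -54. -51. -48. -45.] [45. 48. 51. 54. 57. 60. 63. 66. 69. 72. 75. 78. 81. 84. 87.]
top -0.15 lo [160 152 155 165 181 161 121  92  95 127 167 210 234 240] hi [239 239 239 239 239 238 231 200 148 102  92 112 144 180 201]
top 0.03 lo [207 207 207 208 207 186 145 100  85 104 140 183 223 237] hi [177 157 160 186 214 232 234 220 178 124  93  97 123 161 190]
side -0.15 lo [161 169 177 179 174 159 140 128 123 122 124 131 140 148] hi [196 205 209 209 206 198 181 159 134 115 106 104 104 104 104]
side 0.03 lo [179 180 182 185 185 174 152 126 108 102 102 102 103 104] hi [180 164 149 139 137 148 163 168 154 128 107 100 101 103 104]
[-192. -189. -186. -183. -180. -177. -174. -171. -168. -165. -162. -159. -156.]
top [159, 158, 138, 131, 148, 176, 185, 223, 237, 239, 238, 238, 238]
side [114, 111, 111, 113, 117, 121, 123, 122, 120, 119, 120, 120, 120]
```

Run:
```python
from h import *
np.set_printoptions(linewidth=220,suppress=True)
a=optics.get_image("top");b=optics.get_image("side")
A=cv2.imread("pics/t0.png",0).astype(np.float32);B=cv2.imread("pics/s0.png",0).astype(np.float32)
g=(.5471,-.2266,1.6);c,s=np.cos(g[2]),np.sin(g[2])
W=lambda x,y,z:(g[0]+c*x-s*y,g[1]+s*x+c*y,z)
def pr(I,im,xs,ys,z):
    return [int(np.mean([cv2.remap(I,*[np.array([v],np.float32) for v in px(im,W(x,y,z))],1)[0,0] for x in xs])) for y in ys]
Y=np.arange(-.075,.076,.003);print((Y*1000).round().astype(int).tolist())
for n,I,im in(("t",A,a),("s",B,b)):
    print(n,"lip",pr(I,im,np.linspace(.11,.12,5),Y,.007));print(n,"mid",pr(I,im,np.linspace(.04,.09,9),Y,.011))
X=np.arange(.085,.15,.003);print((X*1000).round().astype(int).tolist())
for n,I,im in(("t",A,a),("s",B,b)):
  print(n,[int(np.mean([cv2.remap(I,*[np.array([v],np.float32) for v in px(im,W(x,y,.006))],1)[0,0] for y in np.linspace(-.045,.045,25)])) for x in X])
```

```text
[-75, -72, -69, -66, -63, -60, -57, -54, -51, -48, -45, -42, -39, -36, -33, -30, -27, -24, -21, -18, -15, -12, -9, -6, -3, 0, 3, 6, 9, 12, 15, 18, 21, 24, 27, 30, 33, 36, 39, 42, 45, 48, 51, 54, 57, 60, 63, 66, 69, 72, 75]
t lip [61, 36, 51, 76, 100, 121, 162, 198, 221, 228, 229, 228, 225, 220, 216, 202, 198, 207, 215, 215, 215, 215, 214, 209, 207, 207, 211, 214, 219, 224, 226, 226, 227, 222, 213, 202, 207, 216, 219, 217, 212, 209, 201, 174, 127, 70, 43, 64, 115, 173, 201]
t mid [118, 96, 106, 125, 119, 105, 100, 88, 69, 50, 42, 42, 59, 102, 147, 151, 116, 71, 43, 38, 38, 41, 68, 113, 149, 136, 93, 55, 38, 40, 38, 45, 85, 138, 153, 125, 75, 44, 35, 51, 83, 120, 130, 115, 90, 64, 44, 37, 52, 94, 149]
s lip [122, 112, 109, 111, 125, 145, 163, 177, 180, 177, 174, 177, 181, 187, 192, 193, 191, 186, 182, 185, 191, 195, 197, 197, 197, 197, 197, 199, 199, 197, 195, 191, 190, 192, 195, 194, 191, 190, 192, 193, 194, 192, 184, 162, 132, 97, 69, 62, 80, 111, 145]
s mid [129, 121, 116, 114, 115, 118, 120, 116, 103, 86, 75, 78, 97, 123, 138, 135, 113, 85, 64, 57, 63, 82, 109, 134, 143, 131, 104, 76, 58, 55, 65, 88, 119, 144, 150, 138, 119, 105, 103, 107, 110, 112, 114, 115, 113, 102, 83, 66, 57, 59, 77]
[85, 88, 91, 94, 97, 100, 103, 106, 109, 112, 115, 118, 121, 124, 127, 130, 133, 136, 139, 142, 145, 148]
t [77, 77, 78, 77, 76, 73, 79, 119, 185, 229, 237, 219, 150, 77, 44, 54, 88, 123, 153, 170, 172, 179]
s [101, 103, 104, 104, 103, 105, 118, 144, 176, 199, 204, 190, 160, 128, 103, 93, 95, 106, 121, 135, 144, 151]
```

```bash
cat >> go.py <<'E'
TR=(.569,.1027,1.75)
def tp(x,y=0): c,s=np.cos(TR[2]),np.sin(TR[2]);return np.array([TR[0]+c*x-s*y,TR[1]+s*x+c*y])
OFF=(-.002,.122,.077)
def tgoal(name,x,z,pitch=0,y=0): lipgoal(name,(*tp(x,y),z),TR[2],np.radians(pitch),OFF)
def where():
    s=status.state();Rm=R.from_rotvec(s["eef_rot"]).as_matrix();l=s["position"]+Rm@np.array(OFF)
    c,q=np.cos(TR[2]),np.sin(TR[2]);d=l[:2]-TR[:2]
    print("lip tray x,y,z mm",np.round(1000*np.array([c*d[0]+q*d[1],-q*d[0]+c*d[1],l[2]]),1),"pitch",np.degrees(np.arcsin(Rm[2,1])).round(1),"F",s["ft_force"].round(1),"t",s["time"])
E
python3 - <<'E'
from go import *
where();tgoal("pre",-.044,.06);tgoal("down",-.044,.0045)
E
```

```text
lip tray x,y,z mm [-44.6  -3.4  83.5] pitch -0.0 F [ 0.2 -0.8 -2.4] t 7.075
pre shift [0.0085, 0.0019, 0.0785] turn [-0.0, 0.0, -0.0021] rows 0.4
down shift [0.0085, 0.0019, 0.2635] turn [-0.0, 0.0, -0.0021] rows 1.3
```

```bash
python3 -m jog '[[1,[0.009,0.002,0.08],[0,0,-0.002]],[1,[0.009,0.002,0.14],[0,0,-0.002]],[1,[0.009,0.002,0.2],[0,0,-0.002]],[1,[0.009,0.002,0.24],[0,0,-0.002]],[1,[0.009,0.002,0.26],[0,0,-0.002]],[1,[0.009,0.002,0.261],[0,0,-0.002]]]' 100
python3 - <<'E'
from go import *
where();tgoal("0",-.044,.0045);tgoal("end",.1,.0045)
E
```

```text
time: 7.82
position: [0.5967, -0.0603, 0.0822]
eef_rot: [-0.282, 3.129, -0.0]
ft_force: [1.8, -0.3, -2.1]
finger_gap: 0.0149
gripper_force: 98.1
lip tray x,y,z mm [-43.4  -0.1   5.1] pitch -0.0 F [ 1.8 -0.3 -2.1] t 7.825
0 shift [0.0007, -0.0021, 0.0022] turn [-0.0001, 0.0, 0.0002] rows 0.0
end shift [0.0004, 0.4779, 0.0021] turn [-0.0001, 0.0, 0.0002] rows 2.3
```

```bash
python3 -m jog '[[1,[0,0.02,0],[0.003,0,0]],[1,[0,0.055,0],[0.003,0,0]],[1,[0,0.09,0],[0.003,0,0]],[1,[0,0.125,0],[0.003,0,0]],[1,[0,0.16,0],[0.003,0,0]],[1,[0,0.195,0],[0.003,0,0]],[1,[0,0.23,0],[0.003,0,0]],[1,[0,0.265,0],[0.003,0,0]]]' 100
python3 - <<'E'
from go import *
where()
E
```

```text
time: 8.82
position: [0.5823, 0.0184, 0.0823]
eef_rot: [-0.282, 3.128, -0.015]
ft_force: [0.9, -2.6, 2.0]
finger_gap: 0.0146
gripper_force: 98.6
lip tray x,y,z mm [36.  -0.1  4.1] pitch -0.6 F [ 0.9 -2.6  2. ] t 8.825
```

```bash
python3 -m jog '[[1,[0,0.03,0],[0,0,0]],[1,[0,0.06,0],[0,0,0]],[1,[0,0.09,0],[0,0,0]],[1,[0,0.12,0],[0,0,0]],[1,[0,0.15,0],[0,0,0]],[1,[0,0.18,0],[0,0,0]],[1,[0,0.205,0],[0,0,0]],[1,[0,0.225,0],[0,0,0]]]' 100
python3 - <<'E'
from go import *
where()
a=optics.get_image("top");b=optics.get_image("side")
c=[cv2.resize(cv2.cvtColor(i["color"],cv2.COLOR_RGB2BGR)[y:y+75,x:x+100],(400,300),interpolation=2) for i,x,y in((a,235,150),(b,220,185))]
cv2.imwrite("pics/w1.png",np.hstack(c))
E
```

```text
time: 9.82
position: [0.5707, 0.0843, 0.082]
eef_rot: [-0.281, 3.127, -0.015]
ft_force: [1.4, -6.4, 6.4]
finger_gap: 0.0149
gripper_force: 99.2
lip tray x,y,z mm [102.8  -0.5   3.8] pitch -0.6 F [ 1.4 -6.4  6.4] t 9.825
```

View pics/w1.png

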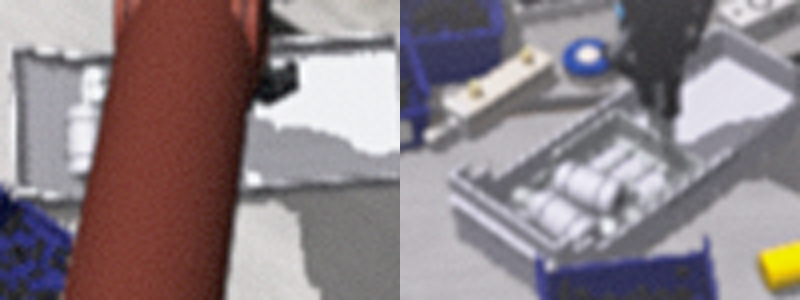

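Side crop: rollers pressed against the slope at (550,212) and (588,185) in the picture, slugs around them. Push on gently with force checks.

```bash
python3 -m jog '[[1,[0,0.015,0],[0,0,0]],[1,[0,0.025,0],[0,0,0]],[1,[0,0.035,0],[0,0,0]],[1,[0,0.045,0],[0,0,0]],[1,[0,0.05,0],[0,0,0]]]' 100
python3 - <<'E'
from go import *
where()
E
```

```text
time: 10.55
position: [0.5682, 0.0981, 0.0819]
eef_rot: [-0.28, 3.127, -0.016]
ft_force: [1.0, -7.2, 7.1]
finger_gap: 0.0148
gripper_force: 99.4
lip tray x,y,z mm [116.8  -0.5   3.7] pitch -0.6 F [ 1.  -7.2  7.1] t 10.55
```

Run:
```python
from go import *
for n,x,z,p in(("A",.1205,.0038,-.6),("B",.129,.016,4),("C",.138,.028,9),("D",.146,.040,13),("E",.150,.055,18),("F",.150,.075,22),("G",.145,.1,25)): tgoal(n,x,z,p)
```

```text
A shift [0.0013, 0.0123, -0.0005] turn [-0.0, 0.0003, -0.0002] rows 0.1
B shift [0.0012, 0.021, -0.0081] turn [-0.0256, 0.0003, -0.0001] rows 0.4
C shift [0.0013, 0.0327, -0.0104] turn [-0.0534, 0.0003, -0.0001] rows 0.9
D shift [0.0013, 0.0471, -0.0193] turn [-0.0756, 0.0004, -0.0001] rows 1.3
E shift [0.0012, 0.0482, -0.0291] turn [-0.1034, 0.0004, -0.0001] rows 1.7
F shift [0.0012, 0.0408, -0.0629] turn [-0.1256, 0.0004, -0.0001] rows 2.1
G shift [0.0011, 0.0196, -0.1211] turn [-0.1422, 0.0004, -0.0001] rows 2.4
```

```bash
python3 -m jog '[[1,[0,0.012,0],[0,0,0]],[1,[0,0.012,0],[0,0,0]],[1,[0,0.017,-0.004],[-0.013,0,0]],[1,[0,0.021,-0.008],[-0.0256,0,0]],[1,[0,0.027,-0.009],[-0.04,0,0]],[1,[0,0.033,-0.0105],[-0.0534,0,0]],[1,[0,0.04,-0.015],[-0.064,0,0]],[1,[0,0.047,-0.0193],[-0.0756,0,0]]]' 100
python3 - <<'E'
from go import *
where()
for n,x,z,p in(("E",.150,.055,18),("F",.150,.075,22),("G",.145,.1,25)): tgoal(n,x,z,p)
b=optics.get_image("side");a=optics.get_image("top")
c=[cv2.resize(cv2.cvtColor(i["color"],cv2.COLOR_RGB2BGR)[y:y+75,x:x+100],(400,300),interpolation=2) for i,x,y in((a,235,150),(b,220,185))]
cv2.imwrite("pics/w2.png",np.hstack(c))
E
```

```text
time: 11.55
position: [0.5642, 0.1135, 0.0863]
eef_rot: [0.28, -3.086, -0.356]
ft_force: [-1.1, -0.1, -3.8]
finger_gap: 0.0151
gripper_force: 98.1
lip tray x,y,z mm [147.8   1.2  39.1] pitch 13.2 F [-1.1 -0.1 -3.8] t 11.55
E shift [-0.0028, -0.001, -0.0147] turn [-0.0269, -0.0007, 0.0004] rows 0.5
F shift [-0.0027, -0.0002, -0.0493] turn [-0.0492, -0.0007, 0.0003] rows 0.8
G shift [-0.0026, -0.0069, -0.1109] turn [-0.0658, -0.0007, 0.0003] rows 1.1
```

View pics/w2.png

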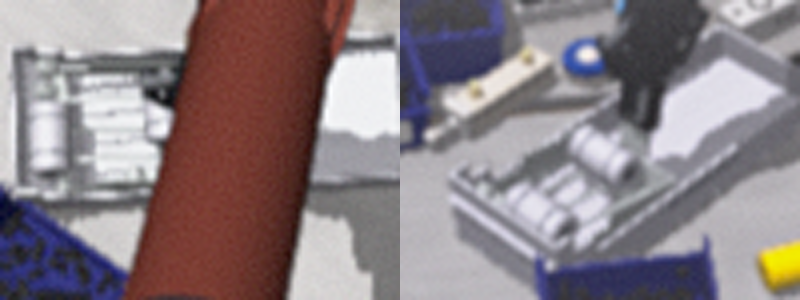

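Roller_0 is at the back of the scoop (side crop 600,155); roller_1 lies at its front by the slope (top crop 48,135). I compute whether it is on the lip.

Run:
```python
from go import *
a=optics.get_image("top");b=optics.get_image("side")
c,q=np.cos(TR[2]),np.sin(TR[2])
def tx(p):
    d=p[:2]-TR[:2];return np.round(1000*np.array([c*d[0]+q*d[1],-q*d[0]+c*d[1],p[2]]),1)
A=optics.cut_out(a,"roller_1");B=optics.cut_out(b,"roller_1")
for k,i,Q in(("t",a,A),("s",b,B)):
    for r in Q: print(k,np.round(r["uv"]),round(r["conf"],2),r["mask"].sum(),[tx(onz(i,r["uv"],z)) for z in(.03,.045,.06)])
print(tx(tri(a,(247,183.7),b,(354-100+0,237))))
for r in optics.spot_in(a,"slug_0")+[None]+optics.spot_in(b,"slug_0"):
    print(r and (np.round(r["uv"]),round(r["conf"],2)))
```

```text
t [248. 180.] 0.67 165 [array([148.9,  -9.7,  30. ]), array([146.8,  -5.7,  45. ]), array([144.7,  -1.7,  60. ])]
t [195. 223.] 0.52 173 [array([348.9, 137.8,  30. ]), array([344.8, 140.5,  45. ]), array([340.8, 143.1,  60. ])]
t [334. 235.] 0.49 175 [array([-155. ,  217.3,   30. ]), array([-154.2,  219.2,   45. ]), array([-153.4,  221. ,   60. ])]
t [172. 251.] 0.47 190 [array([432.1, 233.4,  30. ]), array([427.3, 235.1,  45. ]), array([422.5, 236.8,  60. ])]
t [272. 182.] 0.39 59 [array([60.1,  1.7, 30. ]), array([58.9,  5.6, 45. ]), array([57.6,  9.5, 60. ])]
s [232. 332.] 0.82 297 [array([439., 226.,  30.]), array([444.3, 234.8,  45. ]), array([449.7, 243.5,  60. ])]
s [274. 224.] 0.6 146 [array([ 26.2, -15.9,  30. ]), array([37.2, -3.8, 45. ]), array([48.2,  8.3, 60. ])]
s [349. 228.] 0.6 176 [array([-143.9,  209.8,   30. ]), array([-130.5,  218.8,   45. ]), array([-117.1,  227.8,   60. ])]
s [255. 236.] 0.5 149 [array([119.9, -19.2,  30. ]), array([129.6,  -7.1,  45. ]), array([139.4,   5.1,  60. ])]
s [315. 251.] 0.5 193 [array([ 29.4, 191.8,  30. ]), array([ 40.4, 201.1,  45. ]), array([ 51.4, 210.3,  60. ])]
s [233. 301.] 0.48 234 [array([365.2, 142.8,  30. ]), array([371.5, 152.7,  45. ]), array([377.9, 162.7,  60. ])]
[149.4  11.4  66.9]
None
```

Run:
```python
from go import *
where()
for x,z,p in((.152,.046,17),(.158,.054,21),(.163,.062,25),(.163,.07,28)): tgoal("w",x,z,p)
```

```text
lip tray x,y,z mm [147.5   0.3  39.5] pitch 13.0 F [ 0.3 -1.2 -4.6] t 11.95
w shift [-0.0002, 0.0029, 0.011] turn [-0.022, -0.0001, 0.0004] rows 0.4
w shift [-0.0003, 0.0135, 0.0197] turn [-0.0442, -0.0001, 0.0004] rows 0.7
w shift [-0.0003, 0.023, 0.0285] turn [-0.0664, -0.0001, 0.0004] rows 1.1
w shift [-0.0003, 0.0209, 0.0264] turn [-0.0831, -0.0002, 0.0004] rows 1.4
```

```bash
python3 -m jog '[[1,[0,0.0015,0.0055],[-0.011,0,0]],[1,[0,0.003,0.011],[-0.022,0,0]],[1,[0,0.008,0.015],[-0.033,0,0]],[1,[0,0.0135,0.0197],[-0.0442,0,0]],[1,[0,0.018,0.024],[-0.055,0,0]],[1,[0,0.023,0.0285],[-0.0664,0,0]],[1,[0,0.022,0.0264],[-0.0831,0,0]],[1,[0,0.022,0.0264],[-0.0831,0,0]]]' 100
python3 - <<'E'
from go import *
where()
a=optics.get_image("top");b=optics.get_image("side")
c,q=np.cos(TR[2]),np.sin(TR[2])
def tx(p):
    d=p[:2]-TR[:2];return np.round(1000*np.array([c*d[0]+q*d[1],-q*d[0]+c*d[1],p[2]]))
for k,i in(("t",a),("s",b)):
    for r in optics.spot_in(i,"roller_1"):
        p=[tx(onz(i,r["uv"],z)) for z in(.045,.06,.075)]
        if abs(p[1][1])<70: print(k,np.round(r["uv"]),round(r["conf"],2),p)
cc=[cv2.resize(cv2.cvtColor(i["color"],cv2.COLOR_RGB2BGR)[y:y+75,x:x+100],(400,300),interpolation=2) for i,x,y in((a,235,150),(b,220,185))]
cv2.imwrite("pics/w3.png",np.hstack(cc))
for z in(.05,.07): tgoal("lift%g"%z,.12,z+.07,28)
E
```

```text
time: 12.95
position: [0.564, 0.1187, 0.0802]
eef_rot: [0.265, -2.996, -0.747]
ft_force: [0.1, -7.4, -3.8]
finger_gap: 0.0148
gripper_force: 99.2
lip tray x,y,z mm [160.5  -0.4  69.5] pitch 28.0 F [ 0.1 -7.4 -3.8] t 12.95
t [243. 181.] 0.78 [array([167.,  -4.,  45.]), array([165.,  -0.,  60.]), array([163.,   4.,  75.])]
t [269. 177.] 0.61 [array([ 70., -14.,  45.]), array([ 69., -10.,  60.]), array([67., -6., 75.])]
t [268. 182.] 0.51 [array([75.,  5., 45.]), array([74.,  9., 60.]), array([73., 13., 75.])]
t [269. 187.] 0.4 [array([70., 25., 45.]), array([69., 28., 60.]), array([67., 32., 75.])]
s [255. 233.] 0.59 [array([120., -19.,  45.]), array([130.,  -7.,  60.]), array([140.,   5.,  75.])]
s [270. 224.] 0.49 [array([ 49., -15.,  45.]), array([59., -2., 60.]), array([70., 10., 75.])]
lift0.05 shift [0.0002, -0.0418, -0.2114] turn [-0.0007, 0.0003, -0.0003] rows 1.0
lift0.07 shift [0.0002, -0.0107, -0.2704] turn [-0.0007, 0.0003, -0.0003] rows 1.3
```

View pics/w3.png

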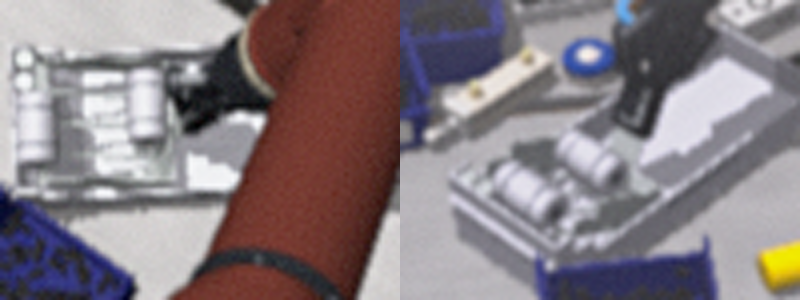

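Top crop: roller_0 lies at the back (148,105), while roller_1 (33,125) sits on the lip edge, leaning against the end wall, with two slugs at (22,70). I slide the lip further under it, slightly lower.

Run:
```python
from go import *
where()
for x,z,p in((.162,.064,27),(.168,.063,27),(.171,.066,28.5)): tgoal("w",x,z,p)
```

```text
lip tray x,y,z mm [160.7  -0.4  69.5] pitch 27.9 F [ 0.2 -9.3 -3.9] t 13.15
w shift [0.0005, -0.0009, 0.012] turn [0.0049, 0.0003, -0.0003] rows 0.1
w shift [0.0005, 0.0153, 0.0243] turn [0.0049, 0.0003, -0.0003] rows 0.1
w shift [0.0005, 0.022, 0.0307] turn [-0.0034, 0.0003, -0.0003] rows 0.2
```

```bash
python3 -m jog '[[1,[0,-0.001,0.006],[0.003,0,0]],[1,[0,-0.001,0.012],[0.005,0,0]],[1,[0,0.007,0.018],[0.005,0,0]],[1,[0,0.015,0.024],[0.005,0,0]],[1,[0,0.022,0.03],[-0.003,0,0]],[1,[0,0.022,0.03],[-0.003,0,0]]]' 100
python3 - <<'E'
from go import *
where()
a=optics.get_image("top");b=optics.get_image("side")
c,q=np.cos(TR[2]),np.sin(TR[2])
def tx(p):
    d=p[:2]-TR[:2];return np.round(1000*np.array([c*d[0]+q*d[1],-q*d[0]+c*d[1],p[2]]))
for k,i in(("t",a),("s",b)):
    for r in optics.spot_in(i,"roller_1"):
        p=[tx(onz(i,r["uv"],z)) for z in(.06,.075,.09)]
        if abs(p[1][1])<70: print(k,np.round(r["uv"]),round(r["conf"],2),p)
E
```

```text
time: 13.9
position: [0.564, 0.1219, 0.074]
eef_rot: [0.256, -3.0, -0.746]
ft_force: [3.6, -25.3, -8.8]
finger_gap: 0.0145
gripper_force: 103.2
lip tray x,y,z mm [163.6  -1.9  63.1] pitch 27.9 F [  3.6 -25.3  -8.8] t 13.9
t [251. 178.] 0.53 [array([134.,  -8.,  60.]), array([132.,  -4.,  75.]), array([130.,   0.,  90.])]
s [261. 233.] 0.7 [array([113.,   7.,  60.]), array([123.,  19.,  75.]), array([133.,  31.,  90.])]
s [268. 225.] 0.45 [array([67., -4., 60.]), array([77.,  8., 75.]), array([88., 21., 90.])]
```

Run:
```python
from go import *
for x,z,p in((.155,.066,28),(.15,.08,30),(.14,.1,32)): tgoal("w",x,z,p)
```

```text
w shift [0.0005, -0.0258, -0.0239] turn [-0.0, 0.0012, -0.002] rows 0.2
w shift [0.0004, -0.0274, -0.0586] turn [-0.0111, 0.0013, -0.0019] rows 0.3
w shift [0.0001, -0.0337, -0.1184] turn [-0.0223, 0.0013, -0.0019] rows 0.6
```

```bash
python3 -m jog '[[1,[0,-0.02,-0.012],[0,0,0]],[1,[0,-0.026,-0.024],[0,0,-0.001]],[1,[0,-0.027,-0.045],[-0.006,0,-0.001]],[1,[0,-0.027,-0.0586],[-0.011,0,-0.002]],[1,[0,-0.03,-0.09],[-0.017,0,-0.002]],[1,[0,-0.034,-0.118],[-0.022,0,-0.002]],[1,[0,-0.034,-0.118],[-0.022,0,-0.002]]]' 100
cat > look.py <<'E'
from go import *
c,q=np.cos(TR[2]),np.sin(TR[2])
def tx(p):
    d=p[:2]-TR[:2];return np.round(1000*np.array([c*d[0]+q*d[1],-q*d[0]+c*d[1],p[2]]))
def look(zs,name=None):
    where();a=optics.get_image("top");b=optics.get_image("side")
    for n in("roller_1","slug_0"):
      for k,i in(("t",a),("s",b)):
        for r in optics.spot_in(i,n):
            p=[tx(onz(i,r["uv"],z)).astype(int).tolist() for z in zs]
            if abs(p[1][1])<75 and abs(p[1][0])<200: print(n,k,np.round(r["uv"]),round(r["conf"],2),p)
    if name:
        cc=[cv2.resize(cv2.cvtColor(i["color"],cv2.COLOR_RGB2BGR)[y:y+75,x:x+100],(400,300),interpolation=2) for i,x,y in((a,235,150),(b,220,185))]
        cv2.imwrite("pics/%s.png"%name,np.hstack(cc))
E
python3 -c "
from look import *
look((.01,.06,.09),'w4')"
```

```text
time: 14.98
position: [0.567, 0.1045, 0.1027]
eef_rot: [0.274, -2.959, -0.863]
ft_force: [-0.4, 0.1, -4.1]
finger_gap: 0.0149
gripper_force: 99.5
lip tray x,y,z mm [146.4   0.3 103.4] pitch 32.5 F [-0.4  0.1 -4.1] t 14.975
roller_1 t [264. 182.] 0.58 [[94, -6, 10], [89, 7, 60], [85, 15, 90]]
roller_1 t [273. 173.] 0.44 [[55, -36, 10], [51, -22, 60], [49, -14, 90]]
roller_1 s [289. 226.] 0.65 [[-15, 19, 10], [23, 57, 60], [46, 80, 90]]
roller_1 s [267. 221.] 0.53 [[20, -62, 10], [56, -20, 60], [78, 5, 90]]
```

View pics/w4.png

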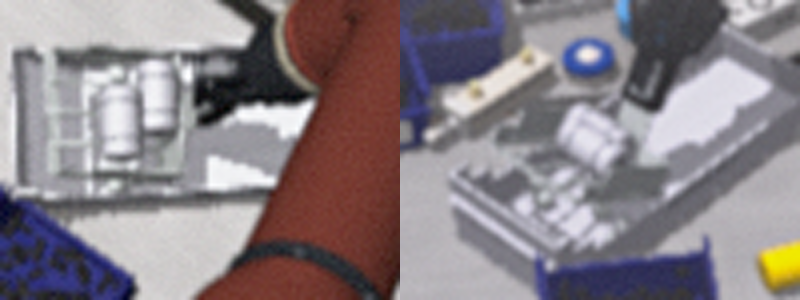

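Both rollers lie at the back of the scoop (top crop 115,120 and 158,95). Now I shake to drop any slugs.

```bash
python3 -m jog '[[1,[0,0,-0.04],[0.03,0,0]],[1,[0.018,0,-0.04],[-0.01,0,0]],[1,[-0.018,0.01,-0.05],[0.03,0,0.01]],[1,[0.018,0,-0.04],[0,0,-0.01]],[1,[-0.018,0.01,-0.05],[0.03,0,0.01]],[1,[0.018,0,-0.04],[0,0,-0.01]],[1,[-0.018,0,-0.05],[0.03,0,0.01]],[1,[0,0,-0.04],[0,0,0]]]' 100; python3 -m jog '[[1,[0.018,0,0],[0.04,0,0]],[1,[-0.018,0,0.02],[0,0,0]],[1,[0.018,0,0],[0.04,0,0]],[1,[-0.018,0,0.02],[0,0,0]],[1,[0,0,0],[0.02,0,0]],[1,[0,0,0],[0.02,0,0]]]' 100;  python3 -c "
from look import *
look((.01,.06,.09),'w5')"
```

```text
time: 16.27
position: [0.5685, 0.104, 0.1142]
eef_rot: [0.286, -2.957, -0.866]
ft_force: [1.0, 0.2, -6.3]
finger_gap: 0.0148
gripper_force: 100.7
time: 17.02
position: [0.5675, 0.1001, 0.1127]
eef_rot: [0.281, -2.988, -0.772]
ft_force: [-0.4, 0.3, -4.6]
finger_gap: 0.0151
gripper_force: 101.1
lip tray x,y,z mm [141.8   0.9 104.4] pitch 28.9 F [-0.4  0.3 -4.6] t 17.025
roller_1 t [266. 175.] 0.63 [[85, -32, 10], [80, -18, 60], [77, -9, 90]]
roller_1 t [274. 169.] 0.49 [[52, -51, 10], [48, -37, 60], [46, -28, 90]]
roller_1 t [273. 185.] 0.33 [[59, 9, 10], [55, 21, 60], [52, 29, 90]]
roller_1 s [265. 214.] 0.65 [[-3, -99, 10], [35, -55, 60], [57, -29, 90]]
roller_1 s [273. 211.] 0.46 [[-40, -91, 10], [-1, -48, 60], [22, -22, 90]]
slug_0 s [274. 213.] 0.28 [[-33, -80, 10], [6, -37, 60], [29, -12, 90]]
```

Run:
```python
from go import *
for x,z,p in((.0,.14,28),): tgoal("w",x,z,p)
```

```text
w shift [0.0023, -0.3489, -0.3395] turn [0.0053, -0.0001, 0.0023] rows 2.3
```

```bash
python3 -m jog '[[1,[0,-0.02,-0.08],[0,0,0]],[1,[0,-0.1,-0.16],[0,0,0]],[1,[0,-0.2,-0.23],[0,0,0]],[1,[0,-0.3,-0.3],[0,0,0]],[1,[0,-0.349,-0.34],[0.005,0,0]],[1,[0,-0.349,-0.34],[0.005,0,0]],[1,[0,-0.349,-0.34],[0.005,0,0]]]' 100;  python3 - <<'E'
from look import *
look((.011,.1,.13))
a=optics.get_image("top");b=optics.get_image("side")
c1=cv2.resize(cv2.cvtColor(a["color"],cv2.COLOR_RGB2BGR)[145:205,235:325],(450,300),interpolation=2)
c2=cv2.resize(cv2.cvtColor(b["color"],cv2.COLOR_RGB2BGR)[170:250,225:315],(337,300),interpolation=2)
cv2.imwrite("pics/w6.png",np.hstack([c1,c2]))
E
```

```text
time: 18.2
position: [0.5932, -0.0374, 0.1508]
eef_rot: [0.282, -2.994, -0.75]
ft_force: [0.3, 1.1, -4.8]
finger_gap: 0.0148
gripper_force: 101.0
lip tray x,y,z mm [  1.7   0.3 140.3] pitch 28.1 F [ 0.3  1.1 -4.8] t 18.2
roller_1 t [302. 168.] 0.6 [[-55, -50, 11], [-56, -24, 100], [-57, -15, 130]]
roller_1 s [296. 187.] 0.53 [[-215, -131, 11], [-131, -51, 100], [-103, -24, 130]]
roller_1 s [290. 190.] 0.49 [[-183, -133, 11], [-102, -53, 100], [-75, -26, 130]]
```

View pics/w6.png

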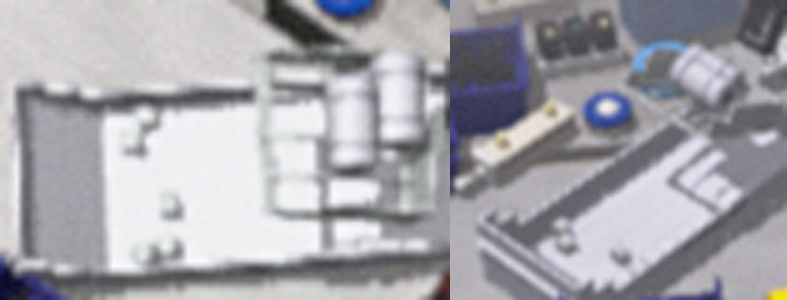

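All five slugs are back in the tray (148,115; 135,143; 172,205; 148,250; 172,247) and both rollers are in the scoop. On to the bin.

```bash
cat >> go.py <<'E'
BN=(.530,-.350,1.66)
def bgoal(name,x,z,pitch=0,y=0):
    c,s=np.cos(BN[2]),np.sin(BN[2]);lipgoal(name,(BN[0]+c*x-s*y,BN[1]+s*x+c*y,z),BN[2],np.radians(pitch),OFF)
def bwhere():
    s=status.state();Rm=R.from_rotvec(s["eef_rot"]).as_matrix();l=s["position"]+Rm@np.array(OFF)
    c,q=np.cos(BN[2]),np.sin(BN[2]);d=l[:2]-BN[:2]
    print("lip bin mm",np.round(1000*np.array([c*d[0]+q*d[1],-q*d[0]+c*d[1],l[2]]),1),"pitch",np.degrees(np.arcsin(Rm[2,1])).round(1),"F",s["ft_force"].round(1),"t",s["time"])
E
python3 -c "
from go import *
bgoal('v',.25,.15,26);bgoal('v',.05,.15,24)"
```

```text
v shift [0.3714, -0.5286, -0.3387] turn [0.0113, -0.0131, 0.0279] rows 3.5
v shift [0.4355, -1.1046, -0.6644] turn [0.0224, -0.0126, 0.0281] rows 6.5
```

```bash
python3 -c "
from go import *
bgoal('v',.25,.16,27,-.035)"; python3 -m jog '[[1,[0.03,-0.05,-0.05],[0,0,0]],[1,[0.08,-0.14,-0.12],[0,0,0]],[1,[0.14,-0.25,-0.2],[0.005,-0.005,0.01]],[1,[0.2,-0.36,-0.28],[0.01,-0.01,0.02]],[1,[0.24,-0.46,-0.33],[0.01,-0.013,0.028]],[1,[0.26,-0.53,-0.36],[0.01,-0.013,0.028]],[1,[0.26,-0.53,-0.36],[0.01,-0.013,0.028]]]' 100; python3 -c "
from go import *
bwhere();bgoal('v',.15,.15,25,-.015);bgoal('v',.05,.15,24);bgoal('v2',.05,.06,16)"
```

```text
v shift [0.2553, -0.5278, -0.3661] turn [0.0058, -0.0133, 0.0278] rows 3.3
time: 19.48
position: [0.5506, -0.245, 0.1712]
eef_rot: [0.127, -3.038, -0.705]
ft_force: [-0.2, -0.1, -3.8]
finger_gap: 0.0149
gripper_force: 101.0
lip bin mm [246.2 -32.6 155.8] pitch 26.1 F [-0.2 -0.1 -3.8] t 19.475
v shift [0.0546, -0.2916, -0.1318] turn [0.0063, 0.0003, -0.0017] rows 1.6
v shift [0.1029, -0.5865, -0.2856] turn [0.0118, 0.0003, -0.0017] rows 3.2
v2 shift [0.1026, -0.6769, -0.0688] turn [0.0563, 0.0001, -0.0017] rows 3.3
```

```bash
python3 -m jog '[[1,[0.01,-0.05,-0.03],[0,0,0]],[1,[0.03,-0.14,-0.07],[0,0,0]],[1,[0.05,-0.26,-0.12],[0,0,0]],[1,[0.07,-0.38,-0.18],[0.006,0,0]],[1,[0.095,-0.5,-0.24],[0.01,0,0]],[1,[0.103,-0.56,-0.27],[0.012,0,0]],[1,[0.103,-0.587,-0.286],[0.012,0,-0.002]],[1,[0.103,-0.587,-0.286],[0.012,0,-0.002]]]' 100
python3 - <<'E'
from go import *
np.set_printoptions(linewidth=200,suppress=True)
bwhere()
for x,z,p in((.048,.05,14),(.048,.028,7)): bgoal('w',x,z,p)
# check bin position by profiles in the first top picture
a=optics.get_image("top");A=cv2.imread("pics/t0.png",0).astype(np.float32)
c,s=np.cos(BN[2]),np.sin(BN[2]);W=lambda x,y,z:(BN[0]+c*x-s*y,BN[1]+s*x+c*y,z)
g=lambda x,y:cv2.remap(A,*[np.array([v],np.float32) for v in px(a,W(x,y,.045))],1)[0,0]
E=np.arange(.06,.1,.003);print((E*1000).round())
t=np.linspace(-.05,.05,21)
for n,f in(("+x",lambda e,k:g(e,k)),("-x",lambda e,k:g(-e,k)),("+y",lambda e,k:g(k,e)),("-y",lambda e,k:g(k,-e))): print(n,[int(np.mean([f(e,k) for k in t])) for e in E])
E
```

```text
time: 20.48
position: [0.5385, -0.4395, 0.1704]
eef_rot: [0.145, -3.052, -0.652]
ft_force: [0.5, 0.6, -5.0]
finger_gap: 0.0143
gripper_force: 101.0
lip bin mm [ 52.9  -1.8 149.9] pitch 24.1 F [ 0.5  0.6 -5. ] t 20.475
w shift [0.0089, -0.0995, 0.23] turn [0.0561, 0.0002, 0.0018] rows 1.2
w shift [0.0089, -0.0874, 0.2561] turn [0.095, 0.0003, 0.0018] rows 1.6
[60. 63. 66. 69. 72. 75. 78. 81. 84. 87. 90. 93. 96. 99.]
+x [175, 176, 178, 176, 161, 137, 117, 131, 114, 85, 75, 90, 100, 87]
-x [174, 175, 173, 159, 122, 81, 71, 104, 152, 176, 180, 180, 180, 180]
+y [176, 176, 175, 175, 176, 173, 163, 158, 157, 157, 152, 156, 155, 152]
-y [172, 162, 141, 116, 88, 66, 71, 104, 143, 173, 183, 183, 184, 185]
```

```bash
python3 -m jog '[[1,[0.009,-0.03,0.07],[0.015,0,0.002]],[1,[0.009,-0.06,0.14],[0.035,0,0.002]],[1,[0.009,-0.09,0.2],[0.05,0,0.002]],[1,[0.009,-0.0975,0.23],[0.0561,0,0.002]],[1,[0.009,-0.09,0.245],[0.075,0,0.002]],[1,[0.009,-0.0854,0.2561],[0.095,0,0.002]],[1,[0.009,-0.0854,0.2561],[0.095,0,0.002]]]' 100
python3 - <<'E'
from go import *
bwhere()
for x,z,p in((.049,.013,-3),(.049,.012,-8),(.049,.012,-13),(.046,.012,-18),(.040,.012,-25),(.01,.013,-30),(-.01,.015,-33)): bgoal('w',x,z,p)
E
```

```text
time: 21.4
position: [0.5364, -0.4292, 0.0905]
eef_rot: [0.143, -3.128, -0.194]
ft_force: [0.4, 0.7, -4.5]
finger_gap: 0.0148
gripper_force: 101.0
lip bin mm [51.1 -1.1 29.1] pitch 7.1 F [ 0.4  0.7 -4.5] t 21.4
w shift [0.0042, 0.0376, -0.0147] turn [0.056, 0.0005, 0.0006] rows 0.9
w shift [0.0041, 0.0668, -0.0412] turn [0.0838, 0.0005, 0.0006] rows 1.4
w shift [0.004, 0.0989, -0.0682] turn [0.1115, 0.0005, 0.0005] rows 1.9
w shift [0.0039, 0.1232, -0.0936] turn [0.1393, 0.0005, 0.0005] rows 2.3
w shift [0.0038, 0.1547, -0.1247] turn [0.1782, 0.0006, 0.0005] rows 3.0
w shift [0.0039, 0.0944, -0.1568] turn [0.206, 0.0006, 0.0005] rows 3.5
w shift [0.0039, 0.0528, -0.1799] turn [0.2227, 0.0006, 0.0005] rows 3.7
```

```bash
python3 -m jog '[[1,[0.004,0.018,-0.007],[0.028,0,0]],[1,[0.004,0.037,-0.0147],[0.056,0,0]],[1,[0.004,0.047,-0.023],[0.065,0,0]],[1,[0.004,0.057,-0.032],[0.074,0,0]],[1,[0.004,0.067,-0.041],[0.0838,0,0]],[1,[0.004,0.067,-0.041],[0.0838,0,0]],[1,[0.004,0.099,-0.068],[0.1115,0,0]],[1,[0.004,0.099,-0.068],[0.1115,0,0]]]' 100
python3 - <<'E'
from go import *
bwhere()
for x,z,p in((.046,.012,-18),(.040,.012,-25),(.01,.013,-30),(-.01,.015,-33)): bgoal('w',x,z,p)
E
```

```text
time: 22.4
position: [0.5325, -0.4038, 0.114]
eef_rot: [-0.141, 3.107, -0.357]
ft_force: [1.6, -2.6, -4.8]
finger_gap: 0.0149
gripper_force: 101.0
lip bin mm [47.5  0.3 11.3] pitch -13.1 F [ 1.6 -2.6 -4.8] t 22.4
w shift [-0.0009, 0.0179, -0.0348] turn [0.0272, 0.0005, 0.0004] rows 0.5
w shift [-0.001, 0.0367, -0.0749] turn [0.0661, 0.0005, 0.0004] rows 1.1
w shift [-0.0009, -0.0309, -0.0842] turn [0.0939, 0.0005, 0.0003] rows 1.6
w shift [-0.0009, -0.0779, -0.0916] turn [0.1105, 0.0005, 0.0003] rows 1.9
```

```bash
python3 -m jog '[[1,[0,0.018,-0.035],[0.027,0,0]],[1,[0,0.028,-0.055],[0.047,0,0]],[1,[0,0.036,-0.075],[0.066,0,0]],[1,[0,0.015,-0.078],[0.076,0,0]],[1,[0,-0.008,-0.081],[0.085,0,0]],[1,[0,-0.031,-0.0842],[0.094,0,0]],[1,[0,-0.055,-0.088],[0.102,0,0]],[1,[0,-0.078,-0.0916],[0.1105,0,0]]]' 100
python3 - <<'E'
from go import *
bwhere()
a=optics.get_image("top");b=optics.get_image("side")
for k,i in(("t",a),("s",b)):
    for r in optics.spot_in(i,"roller_1"):print(k,np.round(r["uv"]),round(r["conf"],2),np.round(onz(i,r["uv"],.025),3))
for x,z,p in((-.01,.015,-38),(-.03,.03,-36),(-.04,.08,-30),(-.05,.13,-10)): bgoal('w',x,z,p)
E
```

```text
time: 23.4
position: [0.5329, -0.4222, 0.1461]
eef_rot: [-0.131, 2.985, -0.886]
ft_force: [-0.2, -0.4, -2.5]
finger_gap: 0.0147
gripper_force: 101.4
lip bin mm [-12.    1.3  14.9] pitch -33.1 F [-0.2 -0.4 -2.5] t 23.4
t [194. 224.] 0.73 [0.369 0.425 0.025]
t [289. 232.] 0.59 [0.378 0.077 0.025]
t [172. 250.] 0.56 [0.266 0.488 0.025]
t [395. 204.] 0.44 [ 0.524 -0.301  0.025]
s [232. 334.] 0.77 [0.265 0.495 0.025]
s [347. 227.] 0.68 [ 0.404 -0.082  0.025]
s [234. 299.] 0.64 [0.373 0.429 0.025]
s [316. 250.] 0.57 [0.381 0.086 0.025]
w shift [-0.0042, 0.0257, -0.0369] turn [0.0279, -0.0001, -0.0002] rows 0.5
w shift [-0.0042, -0.0674, -0.029] turn [0.0168, -0.0001, -0.0002] rows 0.4
w shift [-0.0043, -0.213, -0.1081] turn [-0.0166, -0.0001, -0.0003] rows 1.1
w shift [-0.0045, -0.3868, -0.0721] turn [-0.1277, -0.0, -0.0003] rows 2.1
```

```bash
python3 -m jog '[[1,[0,-0.03,-0.03],[0.025,0,0]],[1,[0,-0.067,-0.029],[0.017,0,0]],[1,[0,-0.14,-0.07],[0,0,0]],[1,[0,-0.213,-0.108],[-0.0166,0,0]],[1,[0,-0.3,-0.1],[-0.07,0,0]],[1,[0,-0.387,-0.072],[-0.1277,0,0]],[1,[0,-0.387,-0.15],[-0.1277,0,0]],[1,[0,-0.387,-0.15],[-0.1277,0,0]]]' 100
python3 - <<'E'
from go import *
bwhere()
a=optics.get_image("top");b=optics.get_image("side")
for k,i in(("t",a),("s",b)):
    for r in optics.spot_in(i,"roller_1"):
        p=onz(i,r["uv"],.025)
        if p[1]<-.1: print(k,np.round(r["uv"]),round(r["conf"],2),np.round(p,3))
cv2.imwrite("pics/x1.png",cv2.resize(cv2.cvtColor(a["color"],cv2.COLOR_RGB2BGR)[165:245,340:450],(770,560),interpolation=2))
E
```

```text
time: 24.6
position: [0.5387, -0.4968, 0.2485]
eef_rot: [-0.132, 3.117, -0.277]
ft_force: [0.1, 0.3, -2.4]
finger_gap: 0.0147
gripper_force: 101.6
lip bin mm [-40.5   1.8 151.1] pitch -10.2 F [ 0.1  0.3 -2.4] t 24.6
t [468. 209.] 0.66 [ 0.537 -0.572  0.025]
t [393. 200.] 0.53 [ 0.539 -0.294  0.025]
t [401. 197.] 0.51 [ 0.552 -0.322  0.025]
s [380. 141.] 0.44 [ 0.763 -0.625  0.025]
s [363. 185.] 0.41 [ 0.557 -0.309  0.025]
```

View pics/x1.png

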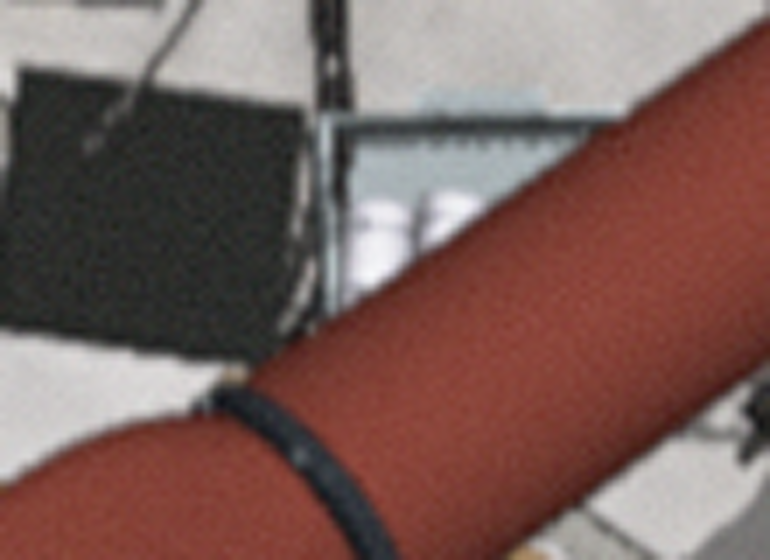

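Both rollers lie in the bin at (380,240) and (450,215). Now the scoop goes back to its original pose on the mat.

```bash
python3 -c "
from go import *
G=np.array([.5471,-.2266,.0813]);M=tool_rot(1.6)
show('up',G+[0,0,.1],M);show('low',G+[0,0,.02],M)"
```

```text
up shift [-0.1029, 0.9025, 0.0579] turn [-0.0553, 0.0015, 0.0196] rows 4.4
low shift [-0.1031, 0.9487, 0.3205] turn [-0.0553, 0.0015, 0.0196] rows 4.8
```

```bash
python3 -m jog '[[1,[0,0.1,-0.02],[-0.0553,0.0015,0.01]],[1,[-0.03,0.3,0],[-0.0553,0.0015,0.0196]],[1,[-0.06,0.5,0.02],[-0.0553,0.0015,0.0196]],[1,[-0.1,0.7,0.04],[-0.0553,0.0015,0.0196]],[1,[-0.103,0.85,0.055],[-0.0553,0.0015,0.0196]],[1,[-0.103,0.9025,0.058],[-0.0553,0.0015,0.0196]],[1,[-0.103,0.9025,0.058],[-0.0553,0.0015,0.0196]],[1,[-0.103,0.9025,0.058],[-0.0553,0.0015,0.0196]]]' 100
python3 - <<'E'
from go import *
G=np.array([.5471,-.2266,.0813]);M=tool_rot(1.6)
show('low',G+[0,0,.01],M);show('down',G,M)
a=optics.get_image("top");A=cv2.cvtColor(a["color"],cv2.COLOR_RGB2GRAY);b=optics.get_image("side")
r=optics.cut_out(b,"mat_top");print([(x["conf"],x["uv"],x["mask"].sum()) for x in r])
E
```

```text
time: 25.8
position: [0.5469, -0.2302, 0.183]
eef_rot: [-0.04, 3.14, -0.003]
ft_force: [0.2, -0.2, -1.7]
finger_gap: 0.015
gripper_force: 101.5
low shift [-0.0004, 0.0126, 0.3056] turn [-0.0006, 0.0005, -0.0013] rows 1.5
down shift [-0.0004, 0.0127, 0.3389] turn [-0.0006, 0.0005, -0.0013] rows 1.6
[(0.57, [336.2, 202.8], np.int64(779))]
```

```bash
python3 -m jog '[[1,[0,0.01,0.12],[0,0,-0.001]],[1,[0,0.01,0.22],[0,0,-0.001]],[1,[0,0.01,0.29],[0,0,-0.001]],[1,[0,0.01,0.32],[0,0,-0.001]],[1,[0,0.01,0.334],[0,0,-0.001]],[1,[0,0.01,0.338],[0,0,-0.001]],[1,[0,0.01,0.339],[0,0,-0.001]]]' 100; python3 -c "
from go import *
s=status.state();print(s['position'],s['ft_force'],s['eef_rot'])"
```

```text
time: 26.82
position: [0.5477, -0.2266, 0.0824]
eef_rot: [-0.046, 3.138, -0.002]
ft_force: [-1.6, -1.9, 5.8]
finger_gap: 0.0149
gripper_force: 102.6
[ 0.54772658 -0.22662208  0.08236855] [-1.57358844 -1.92942236  5.83596808] [-4.60629920e-02  3.13824782e+00 -2.40512711e-03]
```

```bash
python3 -m jog '[[0.5,[0,0,0],[0,0,0]],[0,[0,0,0],[0,0,0]],[0,[0,0,0],[0,0,0]],[0,[0,0,0],[0,0,0]],[0,[0,0,-0.05],[0,0,0]],[0,[0,0,-0.2],[0,0,0]],[0,[0,0,-0.4],[0,0,0]],[0,[0,0,-0.5],[0,0,0]]]' 40; python3 -m jog '[[0,[-0.1,0.3,-0.1],[0,0,0]],[0,[-0.1,0.6,-0.1],[0,0,0]],[0,[-0.1,0.9,-0.1],[0,0,0]],[0,[-0.1,1,-0.1],[0,0,0]],[0,[-0.1,1,-0.1],[0,0,0]],[0,[-0.1,1,-0.1],[0,0,0]],[0,[-0.1,1,-0.1],[0,0,0]]]'
python3 - <<'E'
from fit import *
np.set_printoptions(precision=4,suppress=True)
a=optics.get_image("top");b=optics.get_image("side");save(a,"f1")
for k,i in(("t",a),("s",b)):
    for n,z in(("roller_1",.023),("slug_0",.011)):
        for r in optics.spot_in(i,n): print(k,n,np.round(r["uv"]),round(r["conf"],2),np.round(onz(i,r["uv"],z),3))
    for n,z in(("scoop_grip",.099),("scoop_lip",.004),("scoop_in",.013)):
        r=optics.place_of(i,n)[:1];print(k,n,[(x["uv"],onz(i,x["uv"],z)[:2]) for x in r])
A=cv2.imread("pics/t0.png").astype(int);B=cv2.cvtColor(a["color"],cv2.COLOR_RGB2BGR).astype(int)
d=cv2.blur(np.abs(A-B).max(2).astype(np.float32),(3,3));print("scoop diff",[ (d[175:215,335:385]>t).sum() for t in(40,80)])
E
```

```text
time: 27.82
position: [0.5477, -0.2265, 0.2354]
eef_rot: [-0.045, 3.136, -0.003]
ft_force: [1.0, 0.3, -0.7]
finger_gap: 0.0851
gripper_force: 0.0
time: 28.7
position: [0.568, 0.0745, 0.2614]
eef_rot: [-0.046, 3.139, -0.002]
ft_force: [0.0, -0.2, 0.3]
finger_gap: 0.0853
gripper_force: 0.0
t roller_1 [331. 236.] 0.66 [ 0.379 -0.077  0.023]
t roller_1 [194. 226.] 0.62 [0.362 0.424 0.023]
t roller_1 [392. 202.] 0.53 [ 0.53  -0.292  0.023]
t roller_1 [173. 249.] 0.48 [0.27  0.486 0.023]
t roller_1 [402. 203.] 0.44 [ 0.533 -0.327  0.023]
t roller_1 [372. 191.] 0.39 [ 0.564 -0.214  0.023]
t scoop_grip [([376.0, 189.1], array([ 0.5543, -0.2182]))]
t scoop_lip [([338.9, 192.9], array([ 0.5479, -0.0914]))]
t scoop_in [([359.0, 191.9], array([ 0.558 , -0.1658]))]
s roller_1 [233. 335.] 0.64 [0.261 0.495 0.023]
s roller_1 [233. 301.] 0.48 [0.369 0.433 0.023]
s roller_1 [318. 251.] 0.46 [0.373 0.086 0.023]
s roller_1 [348. 227.] 0.44 [ 0.402 -0.085  0.023]
s roller_1 [364. 187.] 0.37 [ 0.546 -0.305  0.023]
s slug_0 [344. 193.] 0.67 [ 0.58  -0.223  0.011]
s scoop_grip [([346.2, 178.9], array([ 0.5613, -0.2117]))]
s scoop_lip [([327.7, 208.8], array([ 0.5468, -0.1063]))]
s scoop_in [([336.2, 199.6], array([ 0.5624, -0.1648]))]
scoop diff [np.int64(486), np.int64(79)]
```

```bash
python3 -m jog '[[0,[0.3,0.3,0],[0,0,0]],[0,[0.5,0.6,0],[0,0,0]],[0,[0.6,0.8,0],[0,0,0]],[0,[0.8,0.95,0],[0,0,0]],[0,[1,1,0],[0,0,0]],[0,[1,1,0],[0,0,0]],[0,[1,1,0],[0,0,0]],[0,[1,1,0],[0,0,0]]]'
python3 - <<'E'
from h import *
np.set_printoptions(linewidth=220,suppress=True)
a=optics.get_image("top");b=optics.get_image("side");save(a,"f2");save(b,"f2s")
for k,i in(("t",a),("s",b)):
    for r in optics.spot_in(i,"slug_0"): print(k,np.round(r["uv"]),round(r["conf"],2),np.round(onz(i,r["uv"],.011),3))
A0=cv2.imread("pics/t0.png",0).astype(np.float32);A=cv2.imread("pics/f2.png",0).astype(np.float32)
g=(.5471,-.2266,1.6);c,s=np.cos(g[2]),np.sin(g[2])
W=lambda x,y,z:(g[0]+c*x-s*y,g[1]+s*x+c*y,z)
S=lambda I,x,y,z:cv2.remap(I,*[np.array([v],np.float32) for v in px(a,W(x,y,z))],1)[0,0]
Y=np.arange(-.075,.076,.003);X=np.arange(-.02,.15,.005)
for n,I in(("old",A0),("new",A)):
    print(n,"lip ",[int(np.mean([S(I,x,y,.007) for x in np.linspace(.11,.12,4)])) for y in Y])
    print(n,"mid ",[int(np.mean([S(I,x,y,.011) for x in np.linspace(.04,.09,9)])) for y in Y])
    print(n,"long",[int(np.mean([S(I,x,y,.006) for y in np.linspace(-.045,.045,25)])) for x in X])
print(A[180:212:1,355:385].astype(int)[::2,::2]);print(A0[180:212:1,355:385].astype(int)[::2,::2])
E
```

```text
time: 30.3
position: [0.2557, 0.3684, 0.2602]
eef_rot: [-0.058, 3.14, -0.0]
ft_force: [1.1, -0.1, 0.5]
finger_gap: 0.0856
gripper_force: 0.0
s [296. 215.] 0.16 [0.59  0.023 0.011]
old lip  [61, 36, 50, 75, 99, 120, 160, 196, 217, 224, 225, 224, 221, 217, 212, 198, 195, 204, 213, 214, 214, 214, 210, 205, 204, 205, 208, 209, 215, 220, 222, 223, 223, 219, 209, 199, 206, 215, 219, 216, 211, 207, 199, 172, 125, 69, 42, 64, 115, 174, 201]
old mid  [118, 96, 106, 125, 119, 105, 100, 88, 69, 50, 42, 42, 59, 102, 147, 151, 116, 71, 43, 38, 38, 41, 68, 113, 149, 136, 93, 55, 38, 40, 38, 45, 85, 138, 153, 125, 75, 44, 35, 51, 83, 120, 130, 115, 90, 64, 44, 37, 52, 94, 149]
old long [35, 34, 33, 92, 140, 201, 208, 117, 73, 76, 79, 80, 79, 84, 84, 85, 84, 80, 77, 76, 77, 77, 77, 77, 73, 102, 205, 237, 175, 58, 54, 111, 160, 172]
new lip  [60, 55, 84, 109, 141, 180, 206, 219, 220, 215, 210, 211, 212, 208, 191, 189, 197, 207, 212, 211, 211, 210, 206, 203, 210, 219, 222, 223, 221, 219, 216, 213, 218, 210, 201, 200, 207, 209, 209, 208, 209, 201, 166, 114, 64, 39, 38, 66, 116, 174, 200]
new mid  [130,
[... 1692 characters left out ...]
6 123]
 [ 42  38  32  40  35  44  46  46 137 233 100  19  46  37 153]
 [ 34  32  44  31  41  41  37  30 137 232 104  22  45  40 154]
 [185 144 137  95  90  99 100 105 149 233 130  16  41  49 122]
 [ 81  71  75  84 113 152 169 169 172 180 119   2   8  45  50]
 [ 40  39  46  41  45  33  37  34 121 225 163  30  18  50  69]
 [ 46  42  31  35  34  36  44  37 129 227 184  30  26  44  59]
 [131 175 193 196 182 138 132  97 135 213 182  27  24  54  67]
 [ 56  74  79  83  77  72  76  93 151 219 189  38  30  51  74]
 [ 40  38  37  33  37  36  38  34 150 227 190  37  45  49  99]
 [ 97 119 161 173 156 142 100  82 162 203 166  36  38  76 103]
 [ 75  83  90 122 102 108  98  82 100 124 107  34  55 110  39]]
```

Run:
```python
from go import *
a=optics.get_image("top");I=cv2.imread("pics/f2.png",0)
def warp(x0,x1,w,h):
    src=np.float32([px(a,(*tp(x,y),.004)) for x,y in((x0,-w),(x1,-w),(x1,w),(x0,w))])
    n=int((x1-x0)*1000);return cv2.warpPerspective(I,cv2.getPerspectiveTransform(src,np.float32([(0,0),(n,0),(n,h),(0,h)])),(n,h))
w=warp(-.17,.12,.055,110);_,lab,st,ce=cv2.connectedComponentsWithStats((w<200).astype(np.uint8))
print([(s[4],(c-[170,55]).round().tolist()) for s,c in zip(st[1:],ce[1:]) if s[4]>25])
for r in optics.spot_in(a,"roller_1"):
    p=onz(a,r["uv"],.023)
    if p[1]<-.2: print(r["uv"],r["conf"],p)
print(ticket.finish_job())
```

```text
[(np.int32(313), [96.0, -42.0]), (np.int32(178), [73.0, 15.0]), (np.int32(398), [82.0, 47.0])]
[393.5, 202.1] 0.71 [ 0.53117807 -0.29596085  0.023     ]
[401.6, 202.3] 0.62 [ 0.53377758 -0.32594993  0.023     ]
the job is handed in; nothing more can be done
None
```

I handed the job in: both rollers are in the grey tray and all five slugs fell back into the sorting tray. The scoop lies upright on its mat, about 4 mm from where it started. I viewed 12 pictures, two over the limit of 10.

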